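Seal the blue dry box on the watchmaker's bench

TASK

Seal the dry box with the blue lid: its lid sits raised on the gasket, so press it down one corner after another, each corner fully home before you go on to the next, until the whole lid lies flat and closed on its rim. Leave the box with the grey lid as it is, still unsealed, and do not disturb the glass dust cover.

Things in the scene. Friction and masses are not known exactly. Their poses are not given: they have to be found in the camera images.
- blue_lid: Rigid lid to press: plate 160 (x) x 120 (y) x 8 mm, blue frame, clear window, 0.22 kg. Origin: centre of the plate's underside; z up. White round pads to press, 26 mm across, 3 mm high, lie at x = +-66, y = +-46 mm, tops 11 mm above the origin. A plug below (22 mm deep, 4 mm play) keeps it in its case. Origin is 60 mm above the bench at the start (level), 52 mm when fully closed.
- blue_case: Aluminium case below the blue lid, 160 x 120 x 50 mm, fixed; origin: centre of its underside. A black gasket stud is under each pad: still below 8 N, then it sinks 8 mm and stays down; the lid then stops hard (12 to 20 N will do). Pressing one corner lifts the opposite one as much; when let go, the half-closed lid may rock back, even to level, and lies flat and low only when all four are down.
- grey_lid: Lid of the other dry box, the same in shape, size, origin and mechanism but with a grey frame; also raised. To be left alone.
- dome: Loose dust cover on the bench: a glass dome on a white base disc, 76 mm across and 71 mm high with its knob. Origin at the centre of its underside. A bystander.
There are look-alikes about, which are no part of the job. Leave any green look-alike of the blue_lid alone.

How it is judged:
By the outcome, as a careful person would: the job done as asked, in the order asked, and still so for the second after the job is handed in, with the robot touching nothing.
It also fails if it takes over 48 s, if anything falls off the work surface, if the arm or the gripper's body presses on something with over 40 N, if the wrist force passes 120 N, or if a joint passes its speed limit or range.

ROBOT

A 7-joint arm with a two-finger parallel gripper is mounted at the origin on the work surface. World frame = base frame: x ahead of the robot, y to its left, z up, the work surface at z = 0. Lengths are in m, angles in rad, forces in N, time in s.
With the tool pointing down it reaches from about 0.425 to 0.925 m from the base axis. Payload 6.8 kg.
Tool frame: the origin (TCP) lies at the very end of the fingers, on their centre line; the grasp point (between the pads) lies 19 mm behind it (hold_point_z is the distance from the TCP to the grasp point, in m); z points along the fingers, y is the direction in which the jaws open and shut (so a half turn about z gives the same grasp; the last joint's range is limited). The gripper opens to 85 mm and grips with 20 to 120 N. Pads are 22 mm wide; open, the fingers measure 114 mm over their backs; the gripper's body (76 mm by 85 mm) begins 54 mm behind the grasp point. The pads swing forward as they close: fully open they stand 13 mm farther back than shut.
Start: joints at [1.138, 0.477, 0.022, 1.555, -0.011, 1.109, -0.083], TCP at [0.215, -0.64, 0.231] pointing down, gripper open.
Joint ranges: [-2.96, 2.96], [-0.34, 2.1], [-1.41, 1.46], [0.24, 2.44], [-1.37, 4.51], [0.17, 1.92], [-2.96, 2.96]. Speed limits (rad/s): [2.39, 2.39, 3.14, 3.14, 3.14, 3.14, 3.14].

INTERFACE

Orientations are given as a unit quaternion [w, x, y, z].
In Python, from station import get_obs, read_camera, calibration, hand_in, regions_of, hold_point_z gives the robot as it stands.
- The arm moves only by the tool send_rows, never from a script. Its argument "motion" is text: rows parted by semicolons, each of 7 numbers parted by spaces: the shift along the world's x, y, z in cm, then the turn, a rotation vector about the world's x, y, z in degrees, then the closure, from 0 (fully open) to 1 (shut). In form: dx dy dz rx ry rz fingers; .... A call has 1 to 20 rows; each row shifts and turns the pose as measured when the row begins; what a row does not reach is not made up. A row lasts 1/12 s, in which the tool goes at most 41.7 mm and 7.16 degrees, less where a joint would pass 70% of its speed; a pose out of reach is approached as far as the arm can. A call is refused whole if a number of a shift passes 4.17 or a number of a turn 7.16, either way. A call with a gripper value outside its range is refused whole. The fingers move at their own pace and stop on an object; "newtons" is the grip in N (left out, the last holds). Time passes only in rows, so rows that do not move let the fingers close. It gives the time, the measured TCP pose, the force and the opening at its end, in the units of the state.
- get_obs(): the state, without advancing time (a new reading comes with each control period).
- read_camera(name): name is "scene" or "top" or "wrist"; returns the picture (384x512x3 uint8, red, green, blue); there is no depth.
- calibration(name): a dict with "mtx" (3x3 intrinsics, pixels), "k1" (the pictures are not rectified: a ray, as slopes to the right and down, at radius r is drawn at 1 + k1 r^2 times it, then the intrinsics apply), "R" (3x3) and "t" (3): a world point X has camera coordinates R X + t; the wrist camera has in their place "hand_eye" (4x4, takes a point from camera to tool coordinates, whose origin is the TCP and whose axes are the flange's). Camera axes: x right, y down, z forward; pixel columns grow to the right and rows downward; lengths in m; the calibration is good to about 2 mm. A picture is of the moment at which its call begins: read the wrist's pose just before it. calibration takes no time and is no camera call.
- hand_in(): hands the job in, once; it reports no verdict.
Trained networks look in the newest picture that a camera, given by its name, has taken for a name from the list of things; names that differ only in an ending like _2 or _b are one class to them, and where a whole thing is asked for, a point or a joint stands for the part that bears it (a point fixed in the world has none). Each returns a list of dicts, best first, with "conf" (0 to 1); they miss things now and then, are a little off and sometimes report something else, mostly with a low value. They report only what shows in the picture. A call takes as long as a camera call. They do not tell look-alikes from the thing itself.
- regions_of(thing, camera): "region" (384x512 bool, what is visible of it) and "point" ([column, row] in pixels, amid what is visible of it).
The state is a dict: "t": time; "q": joint angles; "joint_vel": joint speeds; "joint_torque": joint torques, N m; "eef_pos": TCP position; "tool_rot": TCP orientation; "contact_force": force on the tool from outside, world axes, zero at the start; "torque": the same for the moment, N m; "gripper_width": opening from 0.0 (shut) to 1.0 (fully open).
Only numpy, scipy, OpenCV 4.12 (cv2) and the standard library are available. Lean on these libraries where they do the work, as an engineer would, in place of code of your own. Each camera call takes 0.05 s, during which the arm holds its last target.

## Working session

There is one attempt and no reset: what is moved stays moved. The work goes in short steps, Python scripts to look and compute and a tool call to move; the robot and the scene stay as the last step left them, time stands still between calls to the robot, and variables do not carry over. Pictures are saved under pics/ and viewed, and the job is handed in when it is done.

Besides the shell and the picture viewer there is one more tool, called by a JSON object that holds its "op" and its "data", one argument or row to a line. send_rows: Moves the arm, as the interface text tells. Its arguments: {"type":"object","properties":{"motion":{"type":"string"},"newtons":{"type":"number"}},"required":["motion"]}

```bash
mkdir -p pics
python3 - <<'E'
from station import *
import cv2,numpy as np
o=get_obs(); print(o['t'],o['eef_pos'],o['tool_rot'],o['contact_force'],hold_point_z)
for c in('scene','top'):
    im=read_camera(c); cv2.imwrite(f'pics/{c}0.png',im[...,::-1])
    for n in('blue_lid','dome'):
        for r in regions_of(n,c): print(c,n,r['conf'],r['point'],r['region'].sum(),im[r['region']].mean(0).round())
    print({k:np.round(v,4).tolist() for k,v in calibration(c).items()})
E
```

```text
0.0 [ 0.21518946 -0.63914012  0.23030939] [-9.11657567e-04  9.86839440e-01  1.61700451e-01 -2.29740458e-04] [-0.97429865 -0.28160258  0.41626288] 0.0187
scene blue_lid 0.95 [179.0, 208.3] 2007 [ 74.  93. 120.]
scene blue_lid 0.88 [117.1, 179.4] 1581 [ 51. 104.  59.]
scene dome 0.84 [363.4, 178.2] 540 [104. 106. 104.]
{'mtx': [[456.7681, 0.0, 251.3171], [0.0, 456.7681, 191.1281], [0.0, 0.0, 1.0]], 'k1': 0.0632, 'R': [[0.0694, 0.9976, -0.0081], [0.727, -0.0561, -0.6843], [-0.6831, 0.0417, -0.7291]], 't': [-0.059, -0.3174, 1.6992]}
top blue_lid 0.97 [401.3, 245.5] 3085 [ 52. 109.  60.]
top blue_lid 0.94 [327.2, 177.1] 3037 [ 75.  93. 120.]
top dome 0.58 [113.8, 218.6] 717 [93. 95. 88.]
{'mtx': [[410.8382, 0.0, 253.5938], [0.0, 410.8382, 198.044], [0.0, 0.0, 1.0]], 'k1': 0.0485, 'R': [[0.0054, -0.9999, 0.0119], [-0.9854, -0.0074, -0.17], [0.1701, -0.0108, -0.9854]], 't': [0.0026, 0.4904, 1.0077]}
```

View pics/top0.png

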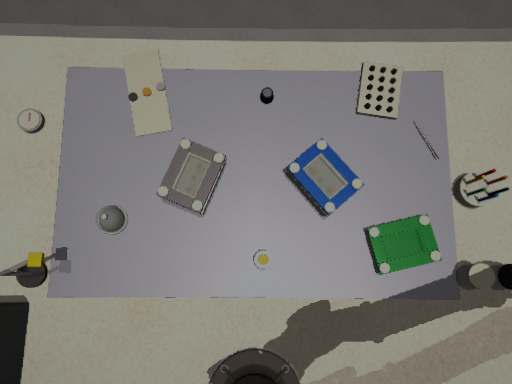

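View pics/scene0.png

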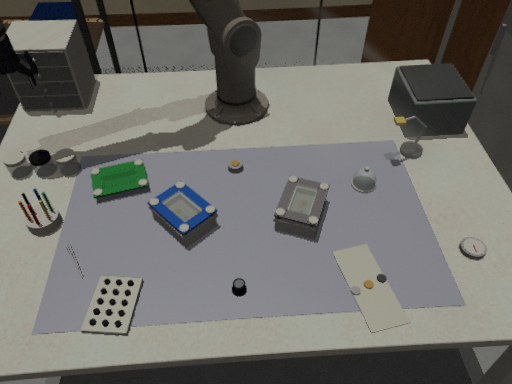

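```bash
cat > h.py <<'E'
import numpy as np,cv2
from station import *
def proj(c,X):
    k=calibration(c);p=np.atleast_2d(X)@np.array(k['R']).T+np.array(k['t']);s=p[:,:2]/p[:,2:]
    s=s*(1+k['k1']*(s**2).sum(1,keepdims=True));M=np.array(k['mtx']);return s@M[:2,:2].T+M[:2,2]
def back(c,px,z):
    k=calibration(c);M=np.array(k['mtx']);s0=(np.atleast_2d(px)-M[:2,2])/np.diag(M)[:2];s=s0.copy()
    for _ in range(20): s=s0/(1+k['k1']*(s**2).sum(1,keepdims=True))
    R=np.array(k['R']);C=-R.T@np.array(k['t']);d=np.c_[s,np.ones(len(s))]@R
    return C+d*((z-C[2])/d[:,2])[:,None]
def pads(im,reg):
    m=cv2.dilate(reg.astype(np.uint8),np.ones((9,9)))
    w=((im.min(2)>150)&(m>0)).astype(np.uint8)
    n,l,st,ce=cv2.connectedComponentsWithStats(w)
    return [(ce[i],st[i,4]) for i in range(1,n) if st[i,4]>15]
E
python3 - <<'E'
from h import *
for c in('scene','top'):
    im=read_camera(c)
    for r in regions_of('blue_lid',c):
        m=im[r['region']].mean(0)
        if m[2]<m[1] or r['conf']<.8: continue
        P=pads(im,r['region'])
        for p,a in P: print(c,p.round(1),a,back(c,p,0.071).round(4))
        p=np.array(r['point']).astype(int)
        cv2.imwrite(f'pics/crop_{c}.png',cv2.resize(im[p[1]-50:p[1]+50,p[0]-60:p[0]+60,::-1],None,fx=5,fy=5,interpolation=2))
E
python3 -c "
import cv2,numpy as np
a=cv2.imread('pics/crop_top.png');cv2.imwrite('pics/c2.png',a)"
```

```text
[ WARN:0@0.017] global loadsave.cpp:275 findDecoder imread_('pics/crop_top.png'): can't open/read file: check file path/integrity
Traceback (most recent call last):
cv2.error: OpenCV(4.12.0) /io/opencv/modules/imgcodecs/src/loadsave.cpp:1146: error: (-215:Assertion failed) !_img.empty() in function 'imwrite'
```

View pics/crop_scene.png

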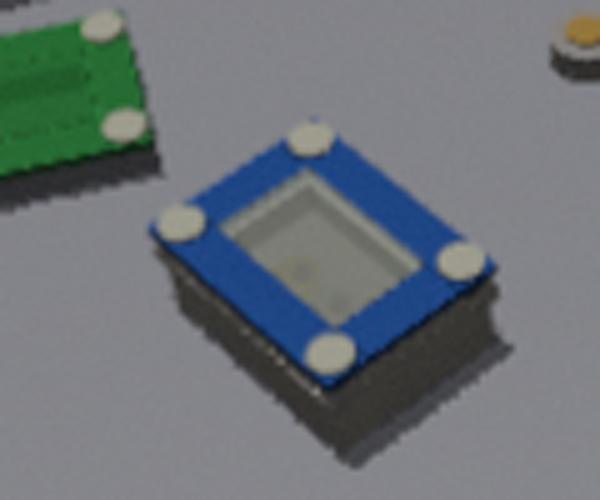

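Run:
```python
from h import *
from scipy.optimize import least_squares
L=np.array([[66,46],[66,-46],[-66,-46],[-66,46]])/1000
pp=[]
for c,b in(('scene',(120,160,240,260)),('top',(275,130,375,220))):
    im=read_camera(c)
    x0,y0,x1,y1=b;hsv=cv2.cvtColor(im,cv2.COLOR_RGB2HSV)
    s=im[y0:y1,x0:x1].astype(int)
    w=((s[...,0]-s[...,2]>0)&(s.min(2)>110)).astype(np.uint8)
    n,l,st,ce=cv2.connectedComponentsWithStats(w)
    for i in range(1,n):
        if st[i,4]>15:
            p=ce[i]+[x0,y0]; X=back(c,p,.071)[0]; print(c,p.round(1),st[i,2:],X.round(4)); pp.append((c,X[:2]))
    cv2.imwrite(f'pics/crop_{c}.png',cv2.resize(im[y0:y1,x0:x1,::-1],None,fx=5,fy=5,interpolation=2))
```

```text
scene [137.8 161.8] [ 9  5 33] [ 0.3569 -0.31    0.071 ]
scene [231.9 164.5] [12  9 36] [ 0.3906 -0.0262  0.071 ]
scene [142.4 181.6] [ 8  6 39] [ 0.4428 -0.2885  0.071 ]
scene [179.7 184.3] [ 9  6 46] [ 0.4625 -0.1802  0.071 ]
scene [183.2 200.2] [37 18 80] [ 0.5254 -0.1681  0.071 ]
scene [153.5 201.1] [ 9  7 49] [ 0.5223 -0.2506  0.071 ]
scene [183. 209.] [ 28  22 259] [ 0.558  -0.1676  0.071 ]
scene [210.  208.8] [ 9  7 49] [ 0.5632 -0.0934  0.071 ]
scene [183.9 227.5] [ 9  8 51] [ 0.6235 -0.1632  0.071 ]
top [321.2 144.3] [ 9  9 66] [ 0.6253 -0.165   0.071 ]
top [325.1 168. ] [ 43  31 108] [ 0.5635 -0.1735  0.071 ]
top [294.  167.4] [ 9 10 67] [ 0.5645 -0.0952  0.071 ]
top [356.5 183.1] [10  9 72] [ 0.5252 -0.251   0.071 ]
top [335.9 190.4] [20 15 43] [ 0.5062 -0.199   0.071 ]
top [329.  206.8] [ 9  9 66] [ 0.4648 -0.1808  0.071 ]
```

View pics/crop_top.png

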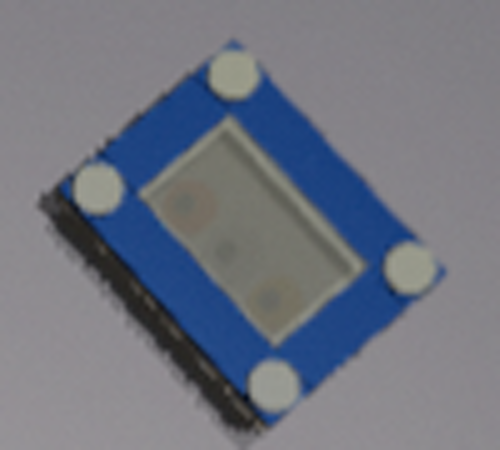

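Candidates in the top image are blue at (327,177), grey at (192,176) and green at (402,245). The one meant is blue: the enlarged crop shows a blue frame, a clear window and four white pads. Both cameras agree on its pads to about 2 mm: C(.524,-.251), A(.624,-.164), B(.564,-.094), D(.463,-.1805).

{"op": "send_rows", "data": {
  "motion": "3.1 3.88 0 0 0 0 1;3.1 3.88 0 0 0 0 1;3.1 3.88 0 0 0 0 1;3.1 3.88 0 0 0 0 1;3.1 3.88 0 0 0 0 1;3.1 3.88 0 0 0 0 1;3.1 3.88 0 0 0 0 1;3.1 3.88 0 0 0 0 1;3.1 3.88 0 0 0 0 1;3.1 3.88 0 0 0 0 1;0 0 0 0 0 0 1",
  "newtons": 60
}}

```text
t: 1.52
eef_pos: [0.4779, -0.3015, 0.2332]
tool_rot: [0.003, 0.988, 0.157, 0.0]
contact_force: [0.6, 1.2, 0.3]
gripper_width: -0.001
```

{"op": "send_rows", "data": {
  "motion": "2.5 2.7 -3 0 0 0 1;2.5 2.7 -3 0 0 0 1;0 0 -3 0 0 0 1;0 0 -2 0 0 0 1;0 0 0 0 0 0 1"
}}

```text
t: 1.93
eef_pos: [0.5257, -0.2525, 0.1322]
tool_rot: [0.005, 0.987, 0.16, 0.005]
contact_force: [-0.5, 0.1, -0.1]
gripper_width: 0.0
```

Run:
```python
from h import *
o=get_obs();print(o['t'],o['eef_pos'],o['contact_force'])
im=read_camera('wrist');cv2.imwrite('pics/w1.png',im[...,::-1])
im=read_camera('scene');cv2.imwrite('pics/s1.png',cv2.resize(im[130:290,80:280,::-1],None,fx=3.5,fy=3.5,interpolation=2))
```

```text
1.9333 [ 0.52567597 -0.25247127  0.13218494] [-0.451649    0.0731981  -0.10771921]
```

View pics/s1.png

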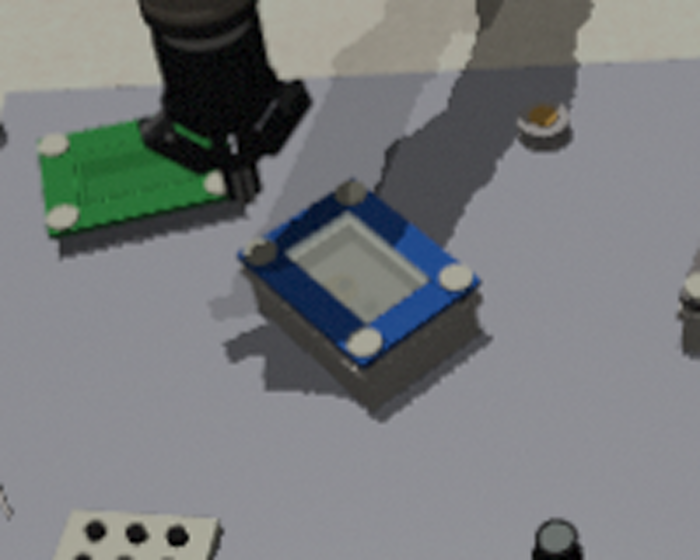

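View pics/w1.png

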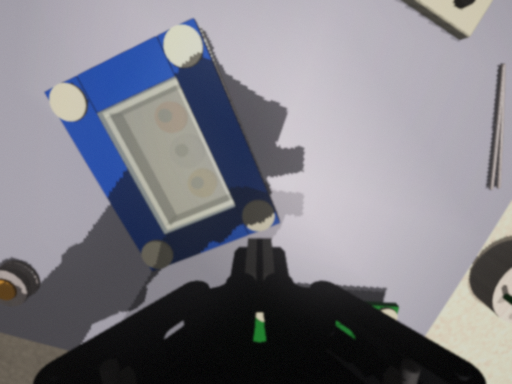

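The scene image shows the fingertip just above the near-left blue pad. The wrist image shows that pad at (258,215), in line with the fingers. I'll descend now.

{"op": "send_rows", "data": {
  "motion": "-0.1 0.1 -2.5 0 0 0 1;0 0 -2 0 0 0 1;0 0 -0.6 0 0 0 1;0 0 0 0 0 0 1"
}}

```text
t: 2.37
eef_pos: [0.5295, -0.2593, 0.0915]
tool_rot: [0.011, 0.988, 0.157, 0.012]
contact_force: [0.4, 0.8, 0.6]
gripper_width: 0.002
```

{"op": "send_rows", "data": {
  "motion": "0 0 -0.4 0 0 0 1;0 0 -0.4 0 0 0 1"
}}

```text
t: 2.53
eef_pos: [0.5311, -0.2615, 0.0869]
tool_rot: [0.013, 0.988, 0.156, 0.014]
contact_force: [0.0, -0.0, -0.2]
gripper_width: 0.004
```

{"op": "send_rows", "data": {
  "motion": "-0.35 0.5 0 0.6 0.9 0 1;-0.35 0.5 0 0.6 0.9 0 1;0 0 0 0 0 0 1"
}}

```text
t: 2.78
eef_pos: [0.5243, -0.2516, 0.089]
tool_rot: [-0.0, 0.988, 0.155, 0.0]
contact_force: [-0.2, -0.4, -0.4]
gripper_width: -0.0
```

{"op": "send_rows", "data": {
  "motion": "-0.08 0.1 -0.6 0.15 0.25 0 1;-0.08 0.1 -0.6 0.15 0.25 0 1;-0.08 0.1 -0.4 0.15 0.25 0 1"
}}

```text
t: 3.03
eef_pos: [0.5231, -0.2486, 0.0739]
tool_rot: [-0.005, 0.988, 0.155, -0.005]
contact_force: [0.6, 0.4, 0.4]
gripper_width: 0.001
```

{"op": "send_rows", "data": {
  "motion": "0.05 -0.1 -0.3 -0.2 -0.2 0 1;0 -0.05 -0.3 0 0 0 1;0 0 -0.3 0 0 0 1"
}}

```text
t: 3.28
eef_pos: [0.5236, -0.2498, 0.0648]
tool_rot: [-0.003, 0.988, 0.155, -0.004]
contact_force: [-2.4, -1.2, 12.0]
gripper_width: -0.002
```

{"op": "send_rows", "data": {
  "motion": "0 0 -0.3 0 0 0 1;0 0 -0.3 0 0 0 1"
}}

```text
t: 3.45
eef_pos: [0.5238, -0.2503, 0.063]
tool_rot: [-0.003, 0.988, 0.155, -0.004]
contact_force: [-14.2, 6.5, 49.1]
gripper_width: 0.001
```

{"op": "send_rows", "data": {
  "motion": "0 0 0.5 0 0 0 1;0 0 2 0 0 0 1;0 0 2.5 0 0 0 1;0 0 0 0 0 0 1"
}}

```text
t: 3.78
eef_pos: [0.5231, -0.25, 0.1145]
tool_rot: [-0.003, 0.988, 0.155, -0.005]
contact_force: [0.2, 0.0, 1.0]
gripper_width: 0.004
```

```bash
cat > look.py <<'E'
from h import *
import sys
o=get_obs();print(o['t'],o['eef_pos'].round(4) if hasattr(o['eef_pos'],'round') else o['eef_pos'],o['tool_rot'],o['contact_force'])
im=read_camera('scene');cv2.imwrite(f'pics/s{sys.argv[1]}.png',cv2.resize(im[140:270,110:260,::-1],None,fx=4.5,fy=4.5,interpolation=2))
E
python3 look.py 2
```

```text
3.7833 [ 0.5231 -0.25    0.1145] [-0.00274266  0.98788694  0.15506951 -0.00503269] [0.23646048 0.03419238 1.04792268]
```

View pics/s2.png

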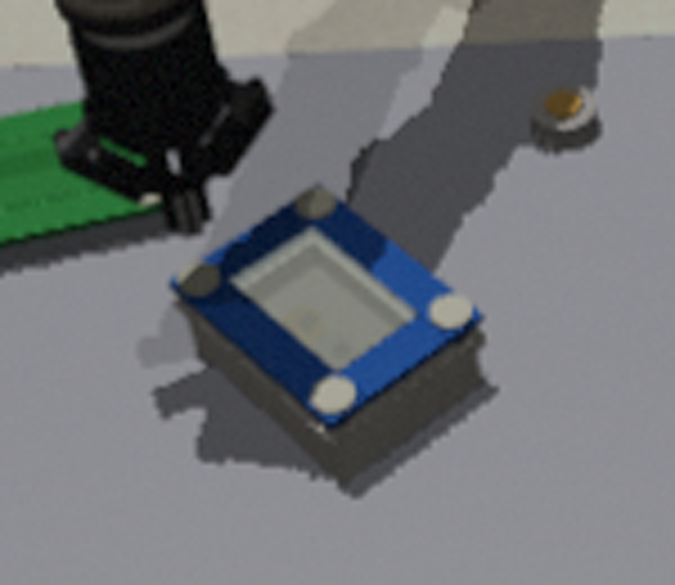

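C's stud sank and the lid stopped hard at z=0.063, as expected for a fully closed pad top. Next is A.

{"op": "send_rows", "data": {
  "motion": "3.5 3 0 0 0 0 1;3.5 3 0 0 0 0 1;3.5 3 0 0 0 0 1;0 0 0 0 0 0 1"
}}

```text
t: 4.17
eef_pos: [0.6197, -0.1653, 0.1089]
tool_rot: [-0.003, 0.989, 0.15, -0.008]
contact_force: [1.1, 2.0, -0.6]
gripper_width: -0.005
```

{"op": "send_rows", "data": {
  "motion": "0.4 0.1 -1.2 -0.4 -0.8 0 1;0 0 -1.2 0 0 0 1;0 0 -0.5 0 0 0 1"
}}

```text
t: 4.42
eef_pos: [0.6252, -0.1605, 0.0759]
tool_rot: [0.001, 0.988, 0.153, -0.002]
contact_force: [0.1, -0.2, 0.0]
gripper_width: -0.004
```

{"op": "send_rows", "data": {
  "motion": "-0.1 -0.3 -0.2 0 0 0 1;0 0 -0.25 0 0 0 1;0 0 -0.25 0 0 0 1"
}}

```text
t: 4.67
eef_pos: [0.6227, -0.1642, 0.0669]
tool_rot: [-0.0, 0.988, 0.152, -0.003]
contact_force: [-0.7, 3.9, 8.8]
gripper_width: -0.0
```

{"op": "send_rows", "data": {
  "motion": "0 0 -0.2 0 0 0 1;0 0 -0.2 0 0 0 1"
}}

```text
t: 4.83
eef_pos: [0.623, -0.1645, 0.0648]
tool_rot: [-0.001, 0.988, 0.151, -0.002]
contact_force: [-0.7, 3.1, 7.8]
gripper_width: -0.002
```

{"op": "send_rows", "data": {
  "motion": "0 0 -0.2 0 0 0 1;0 0 -0.15 0 0 0 1"
}}

```text
t: 5.0
eef_pos: [0.6232, -0.1646, 0.0636]
tool_rot: [-0.001, 0.989, 0.15, -0.002]
contact_force: [-3.2, 3.7, 11.3]
gripper_width: 0.002
```

{"op": "send_rows", "data": {
  "motion": "0 0 -0.15 0 0 0 1;0 0 0 0 0 0 1"
}}

```text
t: 5.17
eef_pos: [0.623, -0.1651, 0.0644]
tool_rot: [-0.002, 0.989, 0.149, -0.001]
contact_force: [0.2, 0.3, -0.4]
gripper_width: 0.002
```

{"op": "send_rows", "data": {
  "motion": "0 0 -0.2 0 0 0 1;0 0 -0.2 0 0 0 1"
}}

```text
t: 5.33
eef_pos: [0.6233, -0.1658, 0.0632]
tool_rot: [-0.002, 0.989, 0.148, 0.0]
contact_force: [-6.0, 5.7, 22.5]
gripper_width: 0.002
```

{"op": "send_rows", "data": {
  "motion": "0 0 0.5 0 0 0 1;0 0 2 0 0 0 1;0 0 2 0 0 0 1;-2 2.5 0 0 0 0 1;-2 2.5 0 0 0 0 1;-2 2.5 0 0 0 0 1;0 0 0 0 0 0 1"
}}

```text
t: 5.92
eef_pos: [0.5577, -0.0989, 0.1089]
tool_rot: [-0.0, 0.99, 0.141, -0.001]
contact_force: [-0.5, 1.0, 0.0]
gripper_width: -0.002
```

```bash
python3 look.py 3
```

```text
5.9167 [ 0.5577 -0.0989  0.1089] [-2.32156485e-05  9.90003606e-01  1.41035420e-01 -1.36766110e-03] [-0.54154495  0.96159516  0.02440357]
```

View pics/s3.png

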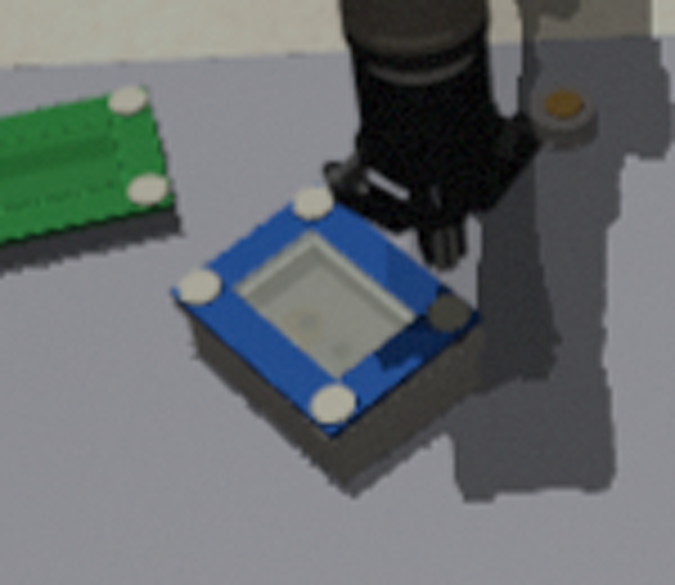

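Pads C (now (199,286)) and A (now (333,404)) sit visibly lower. Next is B.

{"op": "send_rows", "data": {
  "motion": "0.4 0.3 -1.2 0 0 0 1;0.2 0.1 -1.2 0 0 0 1;0 0 -0.3 0 0 0 1"
}}

```text
t: 6.22
eef_pos: [0.5671, -0.1012, 0.081]
tool_rot: [0.002, 0.99, 0.138, 0.001]
contact_force: [-0.1, 0.3, 0.4]
gripper_width: 0.002
```

{"op": "send_rows", "data": {
  "motion": "-0.3 0.6 0 0 0 0 1;-0.1 0.2 -0.3 0 0 0 1"
}}

```text
t: 6.38
eef_pos: [0.563, -0.0947, 0.0753]
tool_rot: [0.002, 0.991, 0.137, -0.0]
contact_force: [-0.1, 0.0, 0.8]
gripper_width: 0.003
```

{"op": "send_rows", "data": {
  "motion": "0 0 -0.3 0 0 0 1;0 0 -0.25 0 0 0 1"
}}

```text
t: 6.55
eef_pos: [0.5628, -0.0942, 0.0691]
tool_rot: [0.002, 0.991, 0.137, -0.001]
contact_force: [-2.8, 1.8, 8.3]
gripper_width: 0.005
```

{"op": "send_rows", "data": {
  "motion": "0 0 -0.25 0 0 0 1;0 0 -0.25 0 0 0 1"
}}

```text
t: 6.72
eef_pos: [0.5627, -0.0936, 0.0647]
tool_rot: [0.002, 0.991, 0.137, -0.001]
contact_force: [-2.9, 0.4, 8.9]
gripper_width: -0.002
```

{"op": "send_rows", "data": {
  "motion": "0 0 -0.2 0 0 0 1;0 0 -0.2 0 0 0 1"
}}

```text
t: 6.88
eef_pos: [0.5626, -0.0932, 0.0623]
tool_rot: [0.002, 0.991, 0.137, -0.002]
contact_force: [-8.4, 1.7, 25.0]
gripper_width: -0.002
```

{"op": "send_rows", "data": {
  "motion": "0 0 0.5 0 0 0 1;0 0 2 0 0 0 1;0 0 2 0 0 0 1;-3.4 -3 0 0 0 0 1;-3.4 -3 0 0 0 0 1;-3 -2.6 0 0 0 0 1;0 0 0 0 0 0 1"
}}

```text
t: 7.47
eef_pos: [0.4677, -0.1764, 0.1101]
tool_rot: [0.002, 0.99, 0.14, 0.001]
contact_force: [-0.4, -0.2, -0.1]
gripper_width: 0.005
```

{"op": "send_rows", "data": {
  "motion": "-0.4 -0.2 -1.2 0 0 0 1;0 0 -1.2 0 0 0 1;0 0 -0.3 0 0 0 1"
}}

```text
t: 7.72
eef_pos: [0.4626, -0.1824, 0.0842]
tool_rot: [0.003, 0.991, 0.136, 0.002]
contact_force: [0.3, 0.4, -0.2]
gripper_width: 0.002
```

{"op": "send_rows", "data": {
  "motion": "0.05 0.2 -0.4 0 0 0 1;0 0 -0.4 0 0 0 1;0 0 -0.3 0 0 0 1"
}}

```text
t: 7.97
eef_pos: [0.464, -0.1802, 0.0726]
tool_rot: [0.003, 0.991, 0.136, 0.003]
contact_force: [-0.9, 0.0, 0.2]
gripper_width: -0.002
```

{"op": "send_rows", "data": {
  "motion": "0 0 -0.25 0 0 0 1;0 0 -0.2 0 0 0 1"
}}

```text
t: 8.13
eef_pos: [0.4639, -0.1799, 0.0682]
tool_rot: [0.004, 0.991, 0.137, 0.002]
contact_force: [-3.8, -1.3, 6.0]
gripper_width: -0.004
```

{"op": "send_rows", "data": {
  "motion": "0 0 -0.25 0 0 0 1;0 0 -0.25 0 0 0 1"
}}

```text
t: 8.3
eef_pos: [0.4635, -0.18, 0.0637]
tool_rot: [0.004, 0.991, 0.137, 0.001]
contact_force: [-3.6, 0.1, 8.1]
gripper_width: 0.002
```

{"op": "send_rows", "data": {
  "motion": "0 0 -0.2 0 0 0 1;0 0 -0.2 0 0 0 1"
}}

```text
t: 8.47
eef_pos: [0.4635, -0.1801, 0.0627]
tool_rot: [0.004, 0.991, 0.137, -0.0]
contact_force: [-11.4, 3.1, 39.9]
gripper_width: -0.002
```

Home. I'll retract and move back along −y, clear of the view.

{"op": "send_rows", "data": {
  "motion": "0 0 0.5 0 0 0 1;0 0 2 0 0 0 1;0 0 3 0 0 0 1;0 0 4 0 0 0 1;0 0 4 0 0 0 1;0 -4 0 0 0 0 1;0 -4 0 0 0 0 1;0 -4 0 0 0 0 1;0 -4 0 0 0 0 1;0 -4 0 0 0 0 1;0 -4 0 0 0 0 1;0 -4 0 0 0 0 1;0 0 0 0 0 0 1;0 0 0 0 0 0 1"
}}

```text
t: 9.63
eef_pos: [0.4675, -0.4675, 0.2104]
tool_rot: [0.008, 0.989, 0.147, 0.005]
contact_force: [-0.2, 0.8, -0.0]
gripper_width: 0.004
```

Run:
```python
from h import *
o=get_obs();print(o['t'],o['eef_pos'],o['contact_force'])
for c,b in(('scene',(120,160,240,260)),('top',(275,130,375,220))):
    im=read_camera(c);cv2.imwrite(f'pics/{c}_f.png',im[...,::-1])
    x0,y0,x1,y1=b
    s=im[y0:y1,x0:x1].astype(int)
    w=((s[...,0]-s[...,2]>0)&(s.min(2)>110)).astype(np.uint8)
    n,l,st,ce=cv2.connectedComponentsWithStats(w)
    for i in range(1,n):
        if 40<st[i,4]<80:
            p=ce[i]+[x0,y0]; print(c,p.round(1),back(c,p,.063)[0].round(4))
P=np.array([[.624,-.1645],[.564,-.094],[.524,-.251],[.464,-.1805]])
for z in(.071,.063):print(z,proj('scene',np.c_[P,[z]*4]).round(1).tolist())
a=cv2.imread('pics/scene_f.png');cv2.imwrite('pics/sf.png',cv2.resize(a[140:270,110:260],None,fx=4.5,fy=4.5,interpolation=2))
```

```text
9.6333 [ 0.46753639 -0.46752504  0.21042946] [-0.21689872  0.79937727 -0.0119532 ]
scene [180.1 186.1] [ 0.4618 -0.1802  0.063 ]
scene [154.  203.2] [ 0.5232 -0.2506  0.063 ]
scene [210.1 210.9] [ 0.5637 -0.094   0.063 ]
scene [183.9 229.5] [ 0.6239 -0.1641  0.063 ]
top [321.1 145.1] [ 0.6257 -0.1661  0.063 ]
top [293.9 167.9] [ 0.5652 -0.0959  0.063 ]
top [356.  183.7] [ 0.5255 -0.2516  0.063 ]
top [328.9 207. ] [ 0.4655 -0.182   0.063 ]
0.071 [[183.4, 227.7], [209.8, 209.1], [153.3, 201.5], [179.6, 184.7]]
0.063 [[183.7, 229.5], [210.1, 211.0], [153.8, 203.5], [179.9, 186.6]]
```

View pics/sf.png

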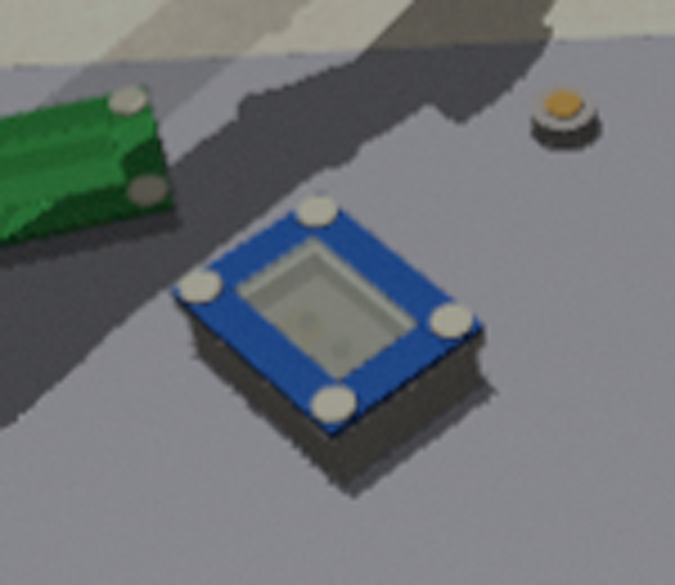

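View pics/scene_f.png

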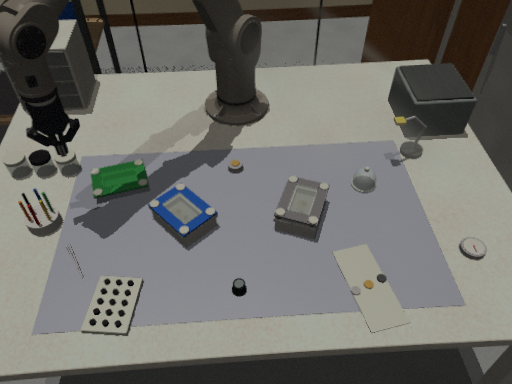

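All four pads moved about 2 px down in the scene view and match the closed height (z=0.063) within 0.5 px. The grey and green lids and the dome are where they were at the start.

```bash
python3 -c "
from station import *
print(hand_in())"
```

```text
the job is handed in; nothing more can be done
None
```

The blue lid is sealed and the job is handed in, at about 9.7 s of the 48 s allowed. I pressed its four pads one after another with the closed fingertips, and each stopped hard at z ≈ 0.063 m, the fully closed height, before I moved to the next.

**Last checks:** with the arm withdrawn, all four pads fit the closed height within 0.5 px in the scene camera. The top camera agrees with their positions to about 2 to 4 mm. The grey and green lids and the glass dome look the same as at the start; I checked those by eye only.

**Over the advised force:** three pads read above the 12–20 N you gave once they hit the hard stop. The first peaked at 49 N and the last at about 40 N; the other two ended at 22 and 25 N. These were fingertip presses against the stop, well under the 120 N wrist limit. The 40 N limit is stated for the arm and gripper body, so I took it not to apply to the fingertips.

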